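# Tighten a filter canister lid with its click handle

## Task

Close the lid of the filter canister to its set torque: push the handle on top clockwise, seen from above, until you feel it come tight and the handle snaps over to its other stop pin, then stop at once and leave the handle there. Do not drive on so far that the canister twists round in its strap, and leave the things around it where they are.

Things in the scene. Friction and masses are not known exactly. Their poses are not given: they have to be found in the camera images.
- filter_unit: Plywood board 150x170x18 mm, fixed on the bench; a steel strap on it holds an upright white canister 98 mm across. Origin: middle of the board's underside, on the canister's axis; z up. Its grey screw lid is 108 mm across, top 124 mm above the bench, and carries a lever handle. Two grey pipe stubs stand out to 76 mm from the axis, tops 93 mm above the bench.
- handle_axis (a point): Point on the vertical turning axis of lid and handle, at the height of the middle of the lever, 143 mm above the bench. The hub round it is 40 mm across and rises to 160 mm above the bench.
- handle_grip (a point): Middle of the lever's black rubber grip, 115 mm from the axis. The grip is a straight bar along the radius, 79 to 157 mm from the axis, 18 mm wide, 18 mm high (134 to 152 mm above the bench). Below it is free air down to the bench or to low things standing there (up to 86 mm high).
- handle_end (a point): Outer end of the rubber grip, 157 mm from the axis, same height as handle_axis.
- torque_handle (a joint): Handle's angle to the lid, rad, clockwise from above. 0: ready, at the trailing of two steel pins on the lid beside the lever, 42 mm from the axis. 0.2: snapped over, at the leading pin. It moves the lid stiffly up to 1.0 N m (9 N at handle_grip), then gives, passes centre at 0.07 and springs by itself to 0.2, away from the pushing finger, and stays. Beyond that it is stiff again.
- canister_lid (a joint): Turn of the lid on the canister in rad, growing clockwise (tightening). It runs with about 0.25 N m until it comes tight and stops. The reading at which it is tight is not given; it lies 0.5 to 1.3 rad further than at the start and has to be found by feel.
- canister_port (a point): Outer end of one of the canister's pipe stubs, 76 mm from the axis, 78 mm above the bench. The canister keeps still in its strap up to 2.4 N m (about 21 N at handle_grip) and twists round beyond it; this point shows it.
- coupling_white: Loose white pipe coupling, 58 mm across and 58 mm high, standing near the board; origin in the middle of its underside. Bystander.
- dose_bottle: Loose white bottle, 42 x 42 x 86 mm, standing near the board; origin in the middle of its underside. Bystander.
- wrench: Loose open-ended spanner, 183 x 34 x 9 mm, lying on the bench; origin in the middle of its underside. Bystander.
- tape_electrical: Loose roll of black tape, 62 mm across, 19 mm high, lying on the bench; origin in the middle of its underside. Bystander.
- control_box: Loose grey metal box, 72 x 112 x 35 mm, lying on the bench; origin in the middle of its underside. Bystander.
- refractometer: Loose black hand refractometer, 149 mm long, 31 mm thick, lying on the bench; origin in the middle of its underside. Bystander.

How it is judged:
On the way:
1. the lid has been turned tight and the handle has snapped over to its leading stop pin (value of joint torque_handle above 0.16 rad and value of joint canister_lid above 0.78 rad), for 0.2 s.
At the end, for the whole second after the job is handed in: The handle rests snapped over against its leading stop pin (more than 0.16 of 0.2 rad), the lid is still tight (turned back by no more than 0.12 rad), the canister's stub is within 4 mm of where it was, and each bystander lies within 20 mm of where it was, the bottle upright (all of step 1 and distance of canister_port from where it was at the start of the episode below 0.004 m and distance of each of coupling_white, dose_bottle, wrench, tape_electrical, control_box, refractometer from where it was at the start of the episode below 0.02 m and angle between dose_bottle's own z axis and vertical below 0.2 rad); the robot touches nothing.
It fails at once if the canister is twisted round in its strap (its stub moves more than 4 mm) (distance of canister_port from where it was at the start of the episode above 0.004 m).
It fails at once if a bystander is knocked away by more than 20 mm (distance of any of coupling_white, dose_bottle, wrench, tape_electrical, control_box, refractometer from where it was at the start of the episode above 0.02 m).
It also fails if it takes over 54 s, if anything falls off the work surface, if the arm or the gripper's body presses on something with over 40 N, if the wrist force passes 120 N, or if a joint passes its speed limit or range.

## Robot

A 6-joint arm with a two-finger parallel gripper is mounted at the origin on a cart in front of the work surface, level with it; the furniture and walls round the work are solid. World frame = base frame: x ahead of the robot, y to its left, z up, the work surface at z = 0. Lengths are in m, angles in rad, forces in N, time in s.
With the tool pointing down it reaches from about 0.35 to 0.85 m from the base axis. Payload 8.1 kg.
Tool frame: the origin (TCP) lies where the fingers leave the gripper's body, on its centre line; the fingertips stand 73 mm ahead of it and the grasp point (between the pads) lies 54 mm ahead of it (tips_ahead is the distance from the TCP to the fingertips, in m); z points along the fingers, y is the line along which they close (so a half turn about z gives the same grasp; the last joint's range is limited). The gripper opens to 85 mm and grips with 20 to 120 N. Pads are 22 mm wide; open, the fingers measure 114 mm over their backs; the gripper's body (76 mm by 85 mm) begins 54 mm behind the grasp point. The pads swing forward as they close: fully open they stand 13 mm farther back than shut.
Start: joints at [-1.197, 0.13, 1.488, -0, 1.523, -0.085], TCP at [0.266, -0.538, 0.304] pointing down, gripper open.
Joint ranges: [-2.96, 2.96], [-0.89, 2.26], [0.02, 2.5], [-1.34, 4.48], [0, 2.73], [-2.66, 2.66]. Speed limits (rad/s): [2.39, 2.39, 2.79, 3.14, 3.14, 3.14].

## Interface

Orientations are given as a unit quaternion [x, y, z, w].
In Python, from workcell import * gives the robot as it stands.
- The arm moves only by the tool move_arm, never from a script. Its argument "commands" is a list that holds one entry, the list of rows, each a list of 7 numbers: the shift along the tool's x, y, z in m, then the turn, a rotation vector about the tool's x, y, z in degrees, then the closure, from 0 (fully open) to 1 (shut). A call has 1 to 20 rows; each row is the pose to reach, as a shift and turn from the pose commanded when the call began, along the tool's axes at that moment; what a row does not reach only later rows make up. A row lasts 1/10 s, in which the tool goes at most 50 mm and 8.59 degrees, less where a joint would pass 70% of its speed; a pose out of reach is approached as far as the arm can. A call with a gripper value outside its range is refused whole. The fingers move at their own pace and stop on an object; the grip force is fixed at half the most. Time passes only in rows, so rows that repeat a pose let the fingers close. It gives the time, the measured TCP pose, the force, the opening and the grip force at its end, in the units of the state.
- get_state(): the state, without advancing time (a new reading comes with each control period).
- capture(name): name is "side" or "top" or "wrist"; returns the picture (420x560x3 uint8, red, green, blue); there is no depth.
- camera_model(name): a dict with "intrinsics" (3x3 intrinsics, pixels), "rvec" (rotation vector, rad) and "tvec" (3), from world to camera coordinates, as OpenCV has them; the wrist camera has in their place "T_tool_cam" (4x4, takes a point from camera to tool coordinates, whose origin is the TCP and whose axes are the flange's). Camera axes: x right, y down, z forward; pixel columns grow to the right and rows downward; lengths in m; the calibration is good to about 2 mm. The wrist camera is an equidistant fisheye: a pixel r from the principal point sees the ray r / f radians off the axis. A picture is of the moment at which its call begins: read the wrist's pose just before it. camera_model takes no time and is no camera call.
- job_done(): hands the job in; it is judged then, once.
The state is a dict: "t": time; "qpos": joint angles; "joint_vel": joint speeds; "tau": joint torques, N m; "ee_pos": TCP position; "tcp_rot": TCP orientation; "force": force on the tool from outside, world axes, zero at the start; "torque": the same for the moment, N m; "width": finger opening in m; "grip_force": force on a finger pad.
Only numpy, scipy, OpenCV 4.12 (cv2) and the standard library are available. Lean on these libraries where they do the work, as an engineer would, in place of code of your own. Each camera call takes 0.05 s, during which the arm holds its last target. There are 200 camera calls.

## Working session

There is one attempt and no reset: what is moved stays moved. The work goes in short steps, Python scripts to look and compute and a tool call to move; the robot and the scene stay as the last step left them, time stands still between calls to the robot, and variables do not carry over. Pictures are saved under pics/ and viewed, at most 10 in all, crops included, and the job is handed in when it is done.

Besides the shell and the picture viewer there is one more tool, called as name([rows], argument=value, ...), one row to a line, values as JSON. move_arm: Moves the arm, as the interface text tells. Its arguments: {"type":"object","properties":{"commands":{"type":"array"}},"required":["commands"]}

```bash
mkdir -p pics; cat > h.py <<'E'
from workcell import *
import numpy as np, cv2
from scipy.spatial.transform import Rotation as R
def ray(name,u,v):
    m=camera_model(name);K=np.array(m["intrinsics"]);Rm=cv2.Rodrigues(np.array(m["rvec"]))[0];t=np.array(m["tvec"]).ravel()
    d=np.linalg.inv(K)@[u,v,1];return -Rm.T@t,Rm.T@d
def at_z(name,u,v,z):
    c,d=ray(name,u,v);return c+d*(z-c[2])/d[2]
def proj(name,p):
    m=camera_model(name);K=np.array(m["intrinsics"]);Rm=cv2.Rodrigues(np.array(m["rvec"]))[0];t=np.array(m["tvec"]).ravel()
    q=K@(Rm@np.array(p)+t);return q[:2]/q[2]
E
python3 - <<'E'
from h import *
for n in("top","side"):
    cv2.imwrite(f"pics/{n}0.png",cv2.resize(capture(n)[:,:,::-1],(800,600),interpolation=cv2.INTER_CUBIC)); print(n,ray(n,280,210))
s=get_state();print(s)
E
```

```text
top (array([ 0.48490875, -0.08120989,  1.0825474 ]), array([ 0.06581073,  0.03699411, -0.99755265]))
side (array([0.37314703, 0.79726147, 0.74425462]), array([ 0.18530913, -0.80726289, -0.56078803]))
{'t': 0.1, 'qpos': array([-1.19740993e+00,  1.31049258e-01,  1.48917966e+00,  7.54434541e-06,
        1.52303382e+00, -8.53660105e-02]), 'joint_vel': array([ 1.52322244e-03,  5.67276955e-05, -1.23865060e-03, -1.05388479e-04,
        1.10330170e-04, -1.72944709e-03]), 'tau': array([ 2.09088676e-04, -5.70952249e+01, -5.01942515e+01, -2.09405371e-04,
        8.09165445e-03, -1.16349077e-05]), 'ee_pos': array([ 0.26559699, -0.53758303,  0.30296589]), 'tcp_rot': array([ 9.73808119e-01,  2.27369852e-01, -1.16110580e-04, -8.26938494e-04]), 'force': array([-0.50002465, -0.32915751,  0.21445944]), 'torque': array([ 0.00942529,  0.01996332, -0.02082017]), 'grip_force': 0.0, 'width': 0.0855478035064216}
```

View pics/top0.png

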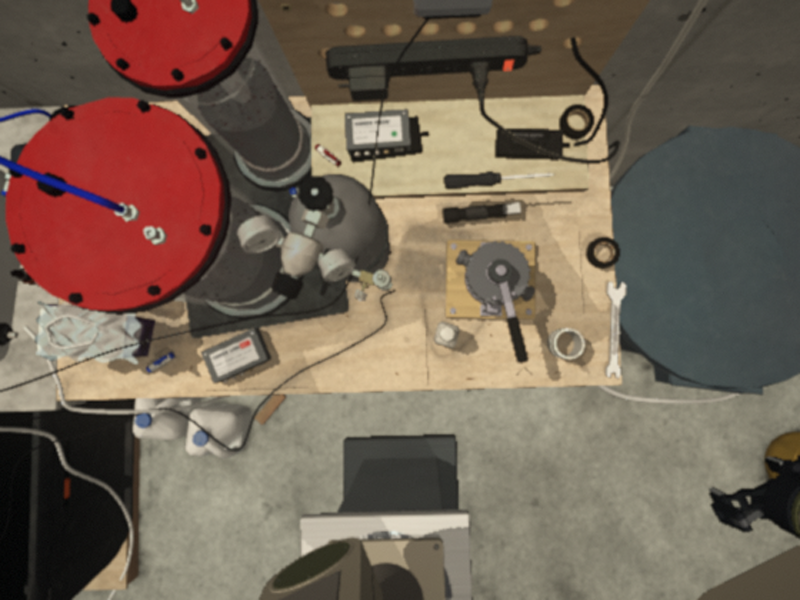

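View pics/side0.png

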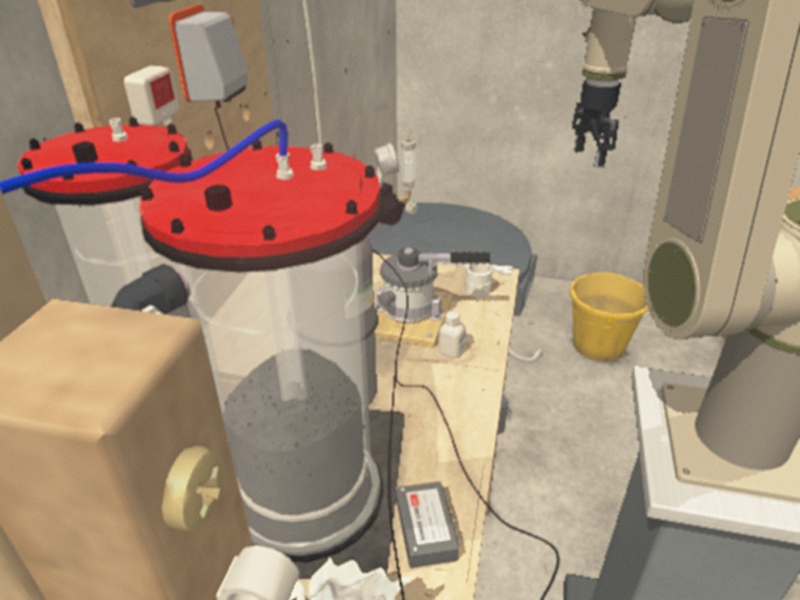

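The top view shows the hub at about (501,269) and the grip end at (521,360), pointing toward the robot. Clockwise motion swings it to image left (+y). The bottle at (446,335) sits under the swing path but is lower than the grip. Next I'll convert these pixels to positions and enlarge the area.

```bash
python3 - <<'E'
from h import *
f=.7
for l,u,v,z in[("hub",501,269,.16),("end",521,360,.143),("bottle",446,335,.086),("coupling",569,344,.058),("gauge",340,264,.2),("valve",382,280,.1)]:
    print(l,at_z("top",u*f,v*f,z).round(4))
a=capture("top")[150:270,260:420,::-1]
cv2.imwrite("pics/top1.png",cv2.resize(a,(800,600),interpolation=cv2.INTER_CUBIC))
b=capture("side")[160:260,250:383,::-1]
cv2.imwrite("pics/side1.png",cv2.resize(b,(798,600),interpolation=cv2.INTER_CUBIC))
E
```

```text
hub [ 0.592  -0.2162  0.16  ]
end [ 0.4405 -0.2451  0.143 ]
bottle [ 0.4857 -0.1243  0.086 ]
coupling [ 0.4627 -0.3481  0.058 ]
gauge [0.6038 0.0458 0.2   ]
valve [ 0.5862 -0.0139  0.1   ]
```

View pics/top1.png

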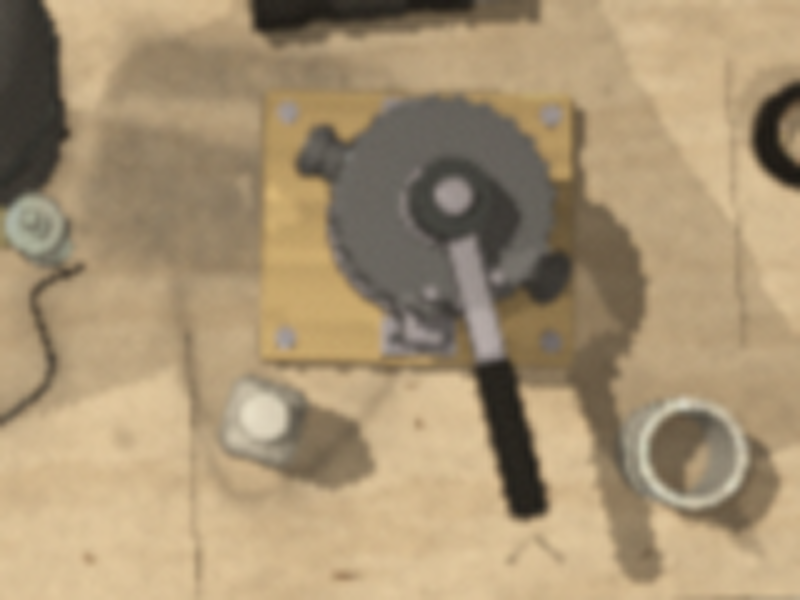

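View pics/side1.png

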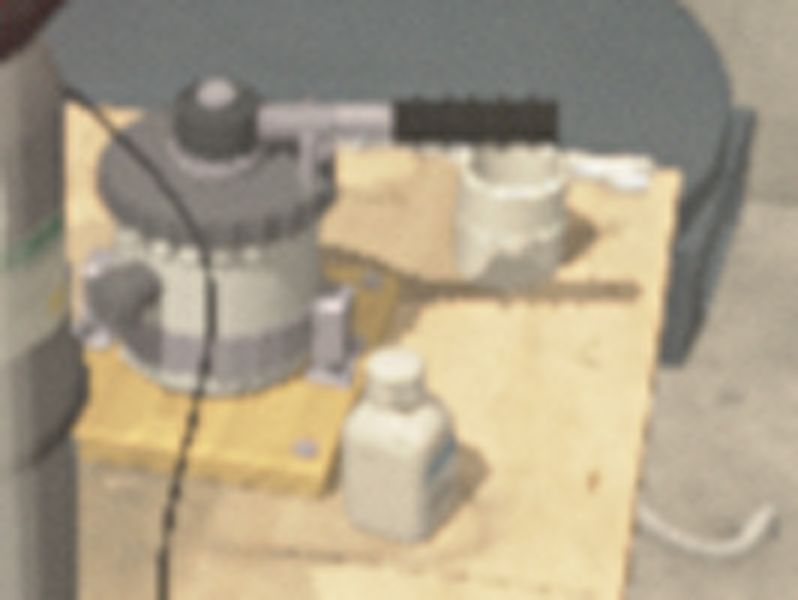

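The crops show the lever centreline from (462,240) to the grip end at (528,515). The trailing pin is at (497,275), and the bottle and coupling both stand well below the grip. I'll compute the approach pose with tool x along the push direction and y along the radius.

```bash
python3 - <<'E'
from h import *
c=lambda u,v,z:at_z("top",260+u/5,150+v/5,z)
h=c(454,195,.16);l0=c(462,240,.146);g0=c(496,365,.152);e=c(529,514,.148)
print(h,l0,g0,e,[np.degrees(np.arctan2(*(e-p)[1::-1])) for p in(h,l0,g0)],np.linalg.norm((e-h)[:2]))
E=e[:2];A=h[:2];u=(E-A)/np.linalg.norm(E-A);t=np.array([u[1],-u[0]])
A2=E-u*.157;print("axis",A,A2)
A=(A+A2)/2
s=get_state();T=R.from_quat(s["tcp_rot"]);p=s["ee_pos"]
yaw=np.arctan2(t[1],t[0]);X=np.r_[t,0];Z=np.array([0,0,-1.]);Y=np.cross(Z,X);G=R.from_matrix(np.c_[X,Y,Z])
tg=np.r_[A+.115*u-.045*t,.295]
print(tg,np.degrees(yaw),"shift",T.inv().apply(tg-p).round(4),"rv",np.degrees((T.inv()*G).as_rotvec()).round(2))
E
```

```text
[ 0.59034866 -0.21631358  0.16      ] [ 0.57008362 -0.22122796  0.146     ] [ 0.5094954  -0.23373907  0.152     ] [ 0.43875367 -0.2466927   0.148     ] [np.float64(-168.66822036009248), np.float64(-169.02658053215322), np.float64(-169.62343391416846)] 0.15460896386837086
axis [ 0.59034866 -0.21631358] [ 0.59269309 -0.21584377]
[ 0.48760475 -0.28279779  0.295     ] 101.33177963990754 shift [ 0.3119 -0.1302  0.0084] rv [-5.000e-02 -5.000e-02 -7.505e+01]
```

move_arm([
  [[0.312, -0.13, 0.008, 0, 0, -75, 1], [0.312, -0.13, 0.008, 0, 0, -75, 1], [0.312, -0.13, 0.008, 0, 0, -75, 1], [0.312, -0.13, 0.008, 0, 0, -75, 1], [0.312, -0.13, 0.008, 0, 0, -75, 1], [0.312, -0.13, 0.008, 0, 0, -75, 1], [0.312, -0.13, 0.008, 0, 0, -75, 1], [0.312, -0.13, 0.008, 0, 0, -75, 1], [0.312, -0.13, 0.008, 0, 0, -75, 1], [0.312, -0.13, 0.008, 0, 0, -75, 1], [0.312, -0.13, 0.008, 0, 0, -75, 1], [0.312, -0.13, 0.008, 0, 0, -75, 1], [0.312, -0.13, 0.008, 0, 0, -75, 1], [0.312, -0.13, 0.008, 0, 0, -75, 1]],
])

```text
t: 1.6
ee_pos: [0.4878, -0.2835, 0.2959]
tcp_rot: [0.635, 0.773, 0.0, 0.0]
force: [-0.2, -0.6, 1.5]
width: 0.0005
grip_force: 0.0
```

move_arm([
  [[0, 0, 0.03, 0, 0, 0, 1], [0, 0, 0.06, 0, 0, 0, 1], [0, 0, 0.08, 0, 0, 0, 1], [0, 0, 0.1, 0, 0, 0, 1], [0, 0, 0.1, 0, 0, 0, 1], [0, 0, 0.1, 0, 0, 0, 1]],
])

```text
t: 2.2
ee_pos: [0.4878, -0.2832, 0.1961]
tcp_rot: [0.634, 0.773, -0.0, -0.0]
force: [0.7, 0.0, 0.5]
width: 0.0001
grip_force: 0.0
```

```bash
python3 - <<'E'
from h import *
s=get_state();print(s["qpos"].round(3),s["force"],R.from_quat(s["tcp_rot"]).as_matrix().round(3),s["ee_pos"])
a=capture("top")[150:270,260:420,::-1]
b=capture("wrist")[:,:,::-1]
cv2.imwrite("pics/c2.png",np.hstack([cv2.resize(a,(400,300)),cv2.resize(b,(400,300))]))
E
```

```text
[-0.617  0.111  1.71  -0.     1.321 -0.813] [0.71844897 0.03653356 0.51251292] [[-0.195  0.981 -0.001]
 [ 0.981  0.195  0.   ]
 [ 0.    -0.    -1.   ]] [ 0.48777108 -0.28324191  0.19608504]
```

View pics/c2.png

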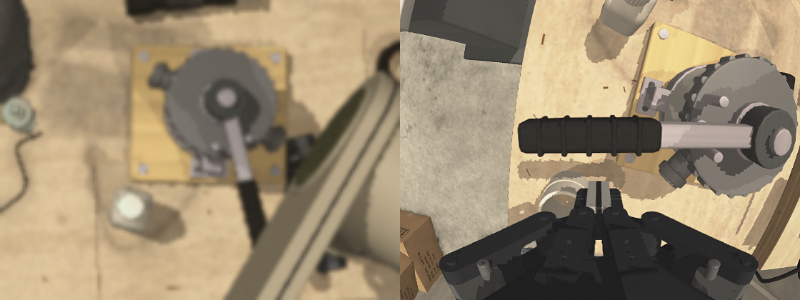

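The wrist view shows the closed fingers beside the middle of the grip, on its trailing side. Now I'll make contact.

move_arm([
  [[0.01, 0, 0, 0, 0, 0, 1], [0.018, 0, 0, 0, 0, 0, 1], [0.022, 0, 0, 0, 0, 0, 1], [0.025, 0, 0, 0, 0, 0, 1], [0.028, 0, 0, 0, 0, 0, 1], [0.028, 0, 0, 0, 0, 0, 1]],
])

```text
t: 2.9
ee_pos: [0.4825, -0.2556, 0.1962]
tcp_rot: [0.634, 0.773, -0.0, 0.0]
force: [0.0, -0.3, -0.4]
width: 0.0
grip_force: 0.2
```

```bash
python3 - <<'E'
import numpy as np
for d in(2,3,4,5,6,8,10,12,14,16,18,20):
    t=np.radians(d);print(d,round(.115*np.sin(t)+.02*(1-np.cos(t)),4),round(.115*(1-np.cos(t))-.02*np.sin(t),4))
E
```

```text
2 0.004 -0.0006
3 0.006 -0.0009
4 0.0081 -0.0011
5 0.0101 -0.0013
6 0.0121 -0.0015
8 0.0162 -0.0017
10 0.0203 -0.0017
12 0.0243 -0.0016
14 0.0284 -0.0014
16 0.0325 -0.0011
18 0.0365 -0.0006
20 0.0405 0.0001
```

move_arm([
  [[0.004, -0.0006, 0, 0, 0, 2, 1], [0.0081, -0.0011, 0, 0, 0, 4, 1], [0.0121, -0.0015, 0, 0, 0, 6, 1], [0.0162, -0.0017, 0, 0, 0, 8, 1], [0.0203, -0.0017, 0, 0, 0, 10, 1]],
])

```text
t: 3.4
ee_pos: [0.4772, -0.2365, 0.1962]
tcp_rot: [0.7, 0.714, 0.0, 0.001]
force: [2.7, -2.8, -0.2]
width: -0.0003
grip_force: 1.3
```

move_arm([
  [[0.004, -0.0006, 0, 0, 0, 2, 1], [0.0081, -0.0011, 0, 0, 0, 4, 1], [0.0121, -0.0015, 0, 0, 0, 6, 1], [0.0162, -0.0017, 0, 0, 0, 8, 1], [0.0203, -0.0017, 0, 0, 0, 10, 1]],
])

```text
t: 3.9
ee_pos: [0.475, -0.2163, 0.1962]
tcp_rot: [0.759, 0.651, 0.0, 0.001]
force: [0.7, -2.9, 0.7]
width: 0.0004
grip_force: 1.3
```

```bash
python3 - <<'E'
from h import *
s=get_state();T=R.from_quat(s["tcp_rot"]);print(s["ee_pos"],T.inv().apply(s["force"]))
a=capture("top")[150:270,260:420,::-1]
b=capture("wrist")[:,:,::-1]
cv2.imwrite("pics/c3.png",np.hstack([cv2.resize(a,(400,300)),cv2.resize(b,(400,300))]))
E
```

```text
[ 0.47501121 -0.21630612  0.19621256] [-2.72401414  1.14564298 -0.6486021 ]
```

View pics/c3.png

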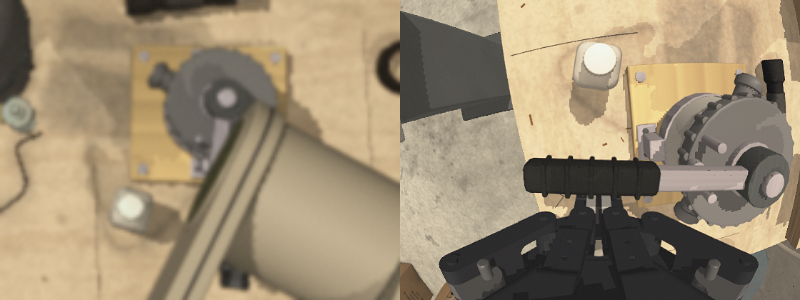

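The fingers are in contact and the lid runs at about 2.7 N. I'll continue in small felt steps.

move_arm([
  [[0.004, -0.0006, 0, 0, 0, 2, 1], [0.0081, -0.0011, 0, 0, 0, 4, 1], [0.0121, -0.0015, 0, 0, 0, 6, 1]],
])

```text
t: 4.3
ee_pos: [0.4752, -0.2042, 0.1961]
tcp_rot: [0.792, 0.611, 0.0, 0.0]
force: [1.0, -2.7, 0.1]
width: -0.0
grip_force: 1.3
```

move_arm([
  [[0.004, -0.0006, 0, 0, 0, 2, 1], [0.0081, -0.0011, 0, 0, 0, 4, 1]],
])

```text
t: 4.5
ee_pos: [0.4761, -0.1961, 0.196]
tcp_rot: [0.813, 0.582, -0.0, 0.0]
force: [0.1, -3.0, 0.3]
width: 0.0001
grip_force: 1.3
```

move_arm([
  [[0.004, -0.0006, 0, 0, 0, 2, 1], [0.0081, -0.0011, 0, 0, 0, 4, 1]],
])

```text
t: 4.7
ee_pos: [0.4777, -0.188, 0.196]
tcp_rot: [0.833, 0.554, -0.0, 0.0]
force: [0.8, -2.2, 0.1]
width: 0.0002
grip_force: 1.3
```

move_arm([
  [[0.004, -0.0006, 0, 0, 0, 2, 1], [0.0081, -0.0011, 0, 0, 0, 4, 1]],
])

```text
t: 4.9
ee_pos: [0.4798, -0.1802, 0.1961]
tcp_rot: [0.851, 0.524, -0.0, 0.0]
force: [0.5, -3.7, -0.3]
width: -0.0004
grip_force: 1.3
```

move_arm([
  [[0.004, -0.0006, 0, 0, 0, 2, 1], [0.0081, -0.0011, 0, 0, 0, 4, 1]],
])

```text
t: 5.1
ee_pos: [0.4822, -0.1729, 0.1961]
tcp_rot: [0.869, 0.494, -0.001, 0.001]
force: [-1.3, -7.2, 0.6]
width: -0.0002
grip_force: 3.3
```

It is coming tight at about 7 N, so I'll take finer steps.

move_arm([
  [[0.002, -0.0003, 0, 0, 0, 1, 1], [0.004, -0.0006, 0, 0, 0, 2, 1]],
])

```text
t: 5.3
ee_pos: [0.4839, -0.1688, 0.196]
tcp_rot: [0.878, 0.479, -0.0, 0.0]
force: [-0.3, -2.0, 0.3]
width: -0.0
grip_force: 0.8
```

move_arm([
  [[0, 0, 0, 0, 0, 0, 1], [0, 0, 0, 0, 0, 0, 1]],
])

```text
t: 5.5
ee_pos: [0.4837, -0.1681, 0.1957]
tcp_rot: [0.877, 0.48, -0.0, -0.0]
force: [-0.3, -1.2, 0.1]
width: -0.0002
grip_force: 0.3
```

```bash
python3 - <<'E'
from h import *
s=get_state();T=R.from_quat(s["tcp_rot"]);print(s["ee_pos"],T.inv().apply(s["force"]))
b=capture("wrist")[90:330,150:470,::-1]
cv2.imwrite("pics/c4.png",cv2.resize(b,(800,600)))
E
```

```text
[ 0.4837076  -0.16805889  0.19572034] [-1.1705652   0.41254825 -0.14951723]
```

View pics/c4.png

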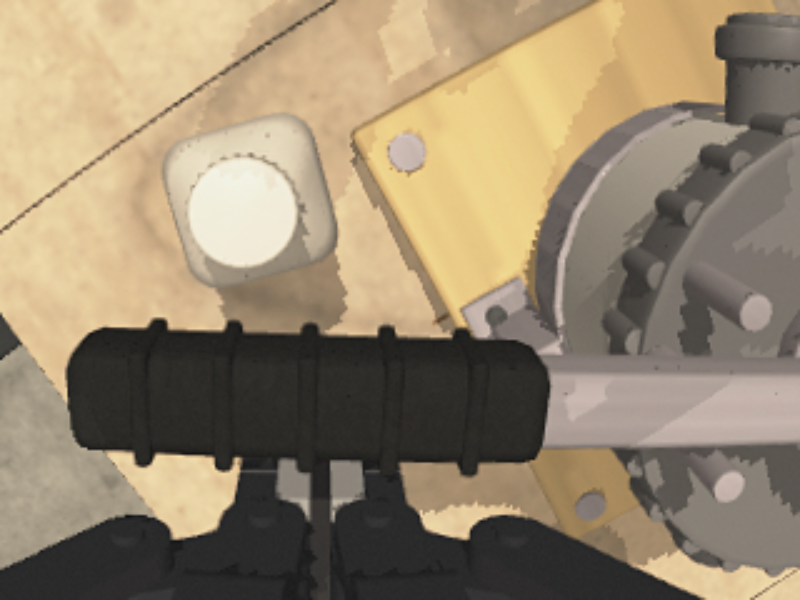

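The lever now sits between the pins at (745,310) and (730,485), close to centre but not yet snapped. I'll push slightly further.

move_arm([
  [[0.002, -0.0003, 0, 0, 0, 1, 1], [0.004, -0.0006, 0, 0, 0, 2, 1], [0.004, -0.0006, 0, 0, 0, 2, 1]],
])

```text
t: 5.85
ee_pos: [0.4856, -0.1641, 0.1958]
tcp_rot: [0.886, 0.464, 0.0, -0.0]
force: [-0.0, -1.0, 0.3]
width: 0.0001
grip_force: 0.0
```

```bash
python3 - <<'E'
from h import *
s=get_state();T=R.from_quat(s["tcp_rot"]);print(s["ee_pos"],T.inv().apply(s["force"]),s["grip_force"])
b=capture("wrist")[90:330,150:470,::-1]
cv2.imwrite("pics/c5.png",cv2.resize(b,(800,600)))
E
```

```text
[ 0.48556164 -0.16413076  0.19581675] [-0.81095041  0.51958045 -0.34773025] 0.0
```

View pics/c5.png

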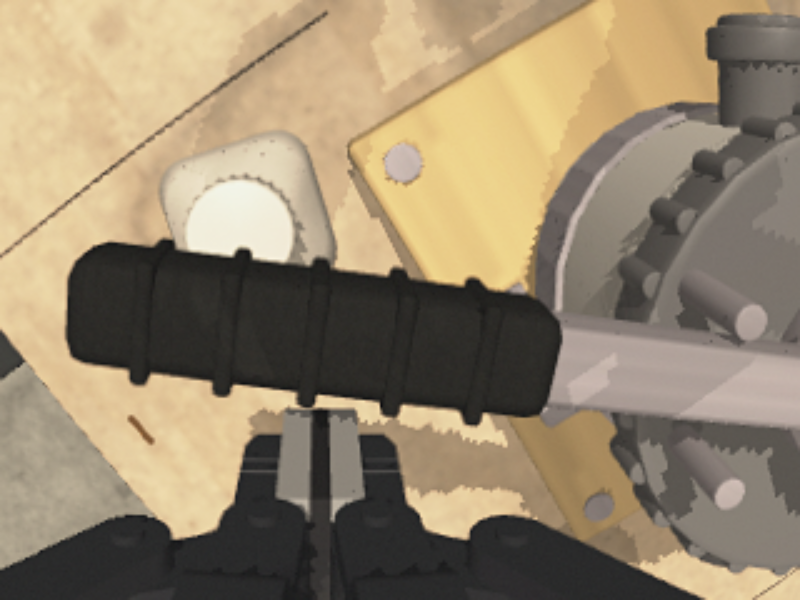

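It has snapped. The grip has sprung away from the fingers and the lever rests by the leading pin (750,320). Now I'll back off and rise.

move_arm([
  [[-0.02, 0, 0, 0, 0, 0, 1], [-0.04, 0, 0, 0, 0, 0, 1], [-0.04, 0, -0.03, 0, 0, 0, 1], [-0.04, 0, -0.07, 0, 0, 0, 1], [-0.04, 0, -0.1, 0, 0, 0, 1], [-0.04, 0, -0.1, 0, 0, 0, 1], [-0.04, 0, -0.1, 0, 0, 0, 1]],
])

```text
t: 6.6
ee_pos: [0.4631, -0.1976, 0.2967]
tcp_rot: [0.886, 0.464, 0.001, 0.001]
force: [0.2, 0.1, -1.0]
width: -0.0003
grip_force: 0.0
```

```bash
python3 - <<'E'
from h import *
print(get_state()["force"])
a=capture("top")[150:270,260:420,::-1]
b=capture("wrist")[:,:,::-1]
cv2.imwrite("pics/c6.png",np.hstack([cv2.resize(a,(400,300)),cv2.resize(b,(400,300))]))
E
```

```text
[ 0.22013806  0.11267839 -0.99449615]
```

View pics/c6.png

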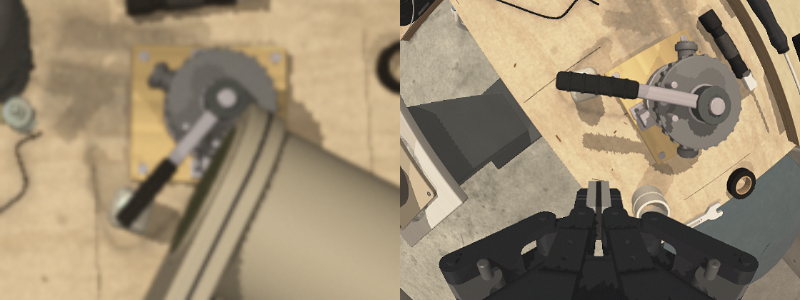

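The handle rests at the leading pin, and the stub, bottle and other items look unmoved. The arm is clear.

```bash
python3 -c "
from workcell import *
print(job_done())"
```

```text
the job is handed in; nothing more can be done
None
```

I pushed the lid clockwise until it came tight. The handle snapped over to its leading pin and I stopped there; the canister and nearby items look unmoved, and the job is handed in, but it returned no verdict. My rough image estimate of the lid's turn is about 0.73 rad from the start; I could not read the joint to check it against the 0.78 rad limit.

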